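# Bring the short paper stop out to the next hole

## Robot

A 7-joint arm with a two-finger parallel gripper is mounted at the origin on the work surface. World frame = base frame: x ahead of the robot, y to its left, z up, the work surface at z = 0. Lengths are in mm, angles in rad, forces in N, time in s.
With the tool pointing down it reaches from about 425 to 875 mm from the base axis. Payload 8.4 kg.
Tool frame: the origin (TCP) lies midway between the tips of the shut fingers; the grasp point (between the pads) lies 19 mm behind it; z points along the fingers, y is the line along which they close (so a half turn about z gives the same grasp; the last joint's range is limited). The gripper opens to 87 mm and grips with 3 to 60 N. Pads are 19 mm wide; open, the fingers measure 117 mm over their backs; the gripper's body (75 mm by 190 mm) begins 51 mm behind the grasp point.
Start: joints at [1.157, 0.333, 0.04, 1.465, -0.013, 1.343, -0.059], TCP at [201.234, -618.036, 222.546] pointing down, gripper open.
Joint ranges: [-2.58, 2.58], [-0.38, 2.09], [-1.3, 1.39], [0.25, 2.4], [-1.5, 4.64], [0.08, 2.09], [-2.65, 2.65]. Speed limits (rad/s): [2.22, 2.22, 2.79, 2.79, 3.14, 3.14, 3.14].

## Interface

Orientations are given as [roll, pitch, yaw] about the fixed x, y, z axes, in that order (R = Rz(yaw) Ry(pitch) Rx(roll)).
In Python, from cell import arm gives the robot as it stands. The module is installed in compiled form; this text tells all that it offers. Calls block until the motion is done:
- arm.movep(position, orientation): joint-space move of the TCP to a pose.
- arm.line_to(position, frame=None, vel=150, contact_N=None): straight line of the TCP; frame=None keeps the orientation; vel is the mean speed in mm/s. With contact_N (N) it stops when the force on the tool has changed by that much, and returns True; else False.
- arm.set_joints(angles): joint-space move.
- arm.open_gripper() and arm.clamp(grip_force=None): open the fingers fully, or close them until they stop; grip_force is the grip in N (None keeps the last).
- arm.wait(seconds).
- arm.inverse_kinematics(position, orientation): joint angles nearest the present ones, or None.
- arm.read_camera(name): name is "scene" or "top"; returns the picture (384x512x3 uint8, red, green, blue); there is no depth.
- arm.camera_info(name): a dict with "vertical_fov" (degrees; the focal length in pixels is half the picture's height over the tangent of half this angle, whatever the lens; pixels are square), "cx", "cy" (the principal point, pixels), "R" (3x3) and "t" (3): a world point X has camera coordinates R X + t. Camera axes: x right, y down, z forward; pixel columns grow to the right and rows downward; lengths in mm; the calibration is good to about 2 mm. A picture is of the moment at which its call begins. camera_info takes no time and is no camera call.
A pose or a line that the arm cannot do raises arm.Unreachable and nothing moves.
- arm.finish_job(): hands the job in; it is judged then, once.
Readings, each from a call of its own:
- arm.get_time(): time.
- arm.get_q(): joint angles.
- arm.get_qvel(): joint speeds.
- arm.get_effort(): joint torques, N m.
- arm.get_tool_pos(): TCP position.
- arm.get_ee_rot(): TCP orientation.
- arm.get_wrist_force(): force on the tool from outside, world axes, zero at the start.
- arm.get_moment(): the same for the moment, N m.
- arm.get_finger_gap(): opening from 0.0 (shut) to 1.0 (fully open).
- arm.get_grip_force(): force on a finger pad.
Only numpy, scipy, OpenCV 4.12 (cv2) and the standard library are available. Lean on these libraries where they do the work, as an engineer would, in place of code of your own. Each camera call takes 0.05 s, during which the arm holds its last target. There are 200 camera calls.

## Task

The registration board on the print table has two telescoping stops side by side, each locked by a sprung button in a hole of its sleeve; one stop is set one hole shorter than the other. Press the button of the short one in, slide its tube out until the button pops up into the next hole, so that both cross bars stand equally far out and both are locked. Leave the other stop and the ink knife between them where they are.

Things in the scene. Friction and masses are not known exactly. Their poses are not given: they have to be found in the camera images.
- sleeve_a: Fixed aluminium sleeve of the short stop, 190 x 44 mm, top face 46 mm above its origin. Origin: underside, on the board's top (15 mm above the table), below the innermost hole. x = the way the tube comes out, z up; it runs x = -40..150 mm. Its 5 mm top wall has 3 windows (holes) 19 long, 24 wide at x = 0, 60, 120 mm, joined by a 10 mm slot. Feet reach 38 mm to each side.
- stop_a (a joint): How far the inner tube of the short stop is drawn out, m, growing along the sleeve's +x: 0 = button in the innermost hole (start), 0.060 = middle hole (the next), 0.120 = outermost. Play in a hole +-1.5 mm. About 1 N of friction when the button is held in; locked while the button is up in a hole.
- button_a (a joint): How far the sprung button is pressed, m: 0 = up, 0.009 = bottomed. Spring: 3 N to start, 7 N at the bottom. Pressed 5 mm or more, its shoulder is below the sleeve's top wall and the tube slides. Let go between holes it rises only to 4.5 mm and rubs lightly under the wall as the tube is pushed on; over a hole it pops up to 0 by itself, and locks.
- button_a_dish (a point): Centre of the floor of the button's dished thumb pad (press here, straight down); moves with it. When up: 62 mm above the sleeve's origin, 77 above the table. Pad: grey plastic, 52 mm along the sleeve, 34 across. At both ends along the sleeve stands a ridge 7 high, 6 thick; the dish between is 40 long, open at its sides. A fingertip in the dish can push the tube along by a ridge.
- bar_a (a point): Short stop's wooden cross bar at the tube's end: middle of its outer face at the top edge. Bar 120 mm wide, 12 thick, 56 high, its top 60 mm above the sleeve's origin, 187 mm from the button's centre.
- sleeve_b: Sleeve of the other stop, built and described exactly like sleeve_a; its button starts in the middle hole already.
- stop_b (a joint): How far the other stop's tube is drawn out, m, as stop_a: starts and must stay at 0.060, the middle hole.
- button_b (a joint): How far the other stop's button is pressed, m, as button_a: 0 = up.
- bar_b (a point): The other stop's cross bar, same point as bar_a; it starts 60 mm farther out than bar_a.
- board: Fixed plywood registration board, 460 x 420 x 15 mm, origin under its centre, x axis = the way both tubes come out. The two sleeves lie on it side by side, parallel, 200 mm apart (at y = +100 and -100 mm); either stop may be on either side. Ahead of the bars lies a printing block.
- knife: Loose spatula-like ink knife, 180 mm long, lying on the board between the two sleeves; handle towards its -x. To be left alone.

How it is judged (in metres and radians):
At the end, for the whole second after the job is handed in: stop_a is drawn out to the middle hole (within 3 mm of 60 mm), at rest, with its button popped up (pressed less than 2 mm); stop_b is still in its middle hole (within 3 mm) with its button up (value of joint stop_a between 0.057 and 0.063 m and value of joint each of button_a, button_b below 0.002 m and value of joint stop_b between 0.057 and 0.063 m and velocity of joint stop_a between -0.005 and 0.005 m/s); the robot touches nothing.
It fails at once if the other stop is shifted out of its hole (more than 5 mm) (value of joint stop_b below 0.055 m or value of joint stop_b above 0.065 m).
It fails at once if the ink knife is moved more than 25 mm (distance of knife from where it was at the start of the episode above 0.025 m).
It also fails if it takes over 32 s, if anything falls off the work surface, if the arm or the gripper's body presses on something with over 40 N, if the wrist force passes 120 N, or if a joint passes its speed limit or range.

## Working session

There is one attempt and no reset: what is moved stays moved. The work goes in short steps, each a Python script; the robot and the scene stay as the last script left them, time stands still between calls to the robot, and variables do not carry over. Pictures are saved under pics/ and viewed, at most 10 in all, crops included, and the job is handed in when it is done.

```bash
mkdir -p pics
python3 - <<'E'
from cell import arm
import cv2
for n in("scene","top"):
    cv2.imwrite(f"pics/{n}0.png",arm.read_camera(n)[:,:,::-1]); print(n,arm.camera_info(n))
print(arm.get_time(),arm.get_ee_rot())
E
```

```text
scene {'vertical_fov': 43.19028732690162, 'cx': 254.2841745515074, 'cy': 203.48092528616058, 'R': array([[ 0.37315354,  0.92776313,  0.00346615],
       [ 0.72831617, -0.29061598, -0.62056257],
       [-0.57472776,  0.23408957, -0.78414927]]), 't': array([-256.58053044, -354.24952734, 1225.04463438])}
top {'vertical_fov': 54.26438012801233, 'cx': 256.4874467749746, 'cy': 196.47036015087858, 'R': array([[-2.13033272e-02, -9.99769513e-01, -2.66268775e-03],
       [-9.90162482e-01,  2.14668618e-02, -1.38265808e-01],
       [ 1.38291099e-01, -3.09028245e-04, -9.90391577e-01]]), 't': array([ 46.42802136, 587.86353615, 662.61489202])}
0.1 [-3.14016600e+00  6.91459497e-05  3.14762974e-01]
```

View pics/top0.png

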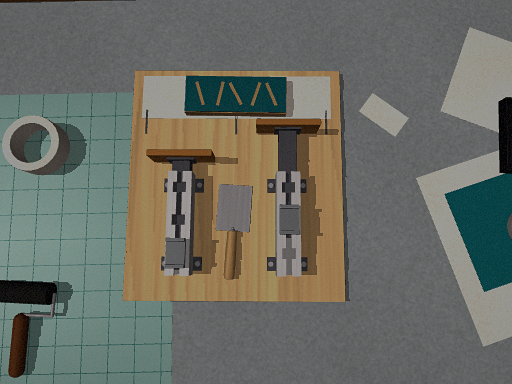

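View pics/scene0.png

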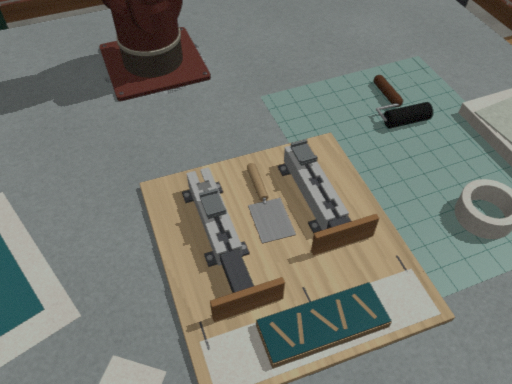

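The top view shows the short stop on the left (+y): its pad is near (176,253) and its bar near (180,155). The other stop's pad is near (289,220), and the knife lies between them at about (233,230). In the scene view the short stop's pad is near (304,152). Next I'll segment the pad and compute its position.

```bash
cat > h.py <<'E'
import numpy as np, cv2
from cell import arm
def ray(n,p,z):
    c=arm.camera_info(n); f=192/np.tan(np.radians(c["vertical_fov"]/2))
    d=c["R"].T@np.array([(p[0]-c["cx"])/f,(p[1]-c["cy"])/f,1]); o=-c["R"].T@c["t"]
    return o+d*(z-o[2])/d[2]
E
python3 - <<'E'
from h import *
t=cv2.imread("pics/top0.png"); s=cv2.imread("pics/scene0.png")
a=ray("top",(136,71),15);b=ray("top",(123.5,300),15);c=ray("top",(340,71),15);d=ray("top",(347.5,300),15)
print(a,b,c,d)
f=(a+c)/2-(b+d)/2; print("yaw board",np.arctan2(f[1],f[0]))
w=[ray("top",p,61) for p in((179,219),(179,186))];print(w)
print(ray("top",(176,253),84),ray("scene",(304,152),84))
A=cv2.resize(t[140:285,140:220],None,fx=4,fy=4,interpolation=2)
B=cv2.resize(s[130:230,270:360],None,fx=5,fy=5,interpolation=2)
o=np.zeros((580,320+450,3),np.uint8);o[:,:320]=A;o[:500,320:]=B
cv2.imwrite("pics/c1.png",o)
E
```

```text
[856.67144397 274.57258025  15.        ] [401.60577896 287.49182029  15.        ] [ 847.23818596 -142.19700928   15.        ] [ 392.80249994 -132.56013442   15.        ]
yaw board -0.024795446522879974
[array([547.80907323, 174.83223642,  61.        ]), array([608.354392  , 175.27407786,  61.        ])]
[487.21755931 174.79634847  84.        ] [495.55276247 178.13196543  84.        ]
```

View pics/c1.png

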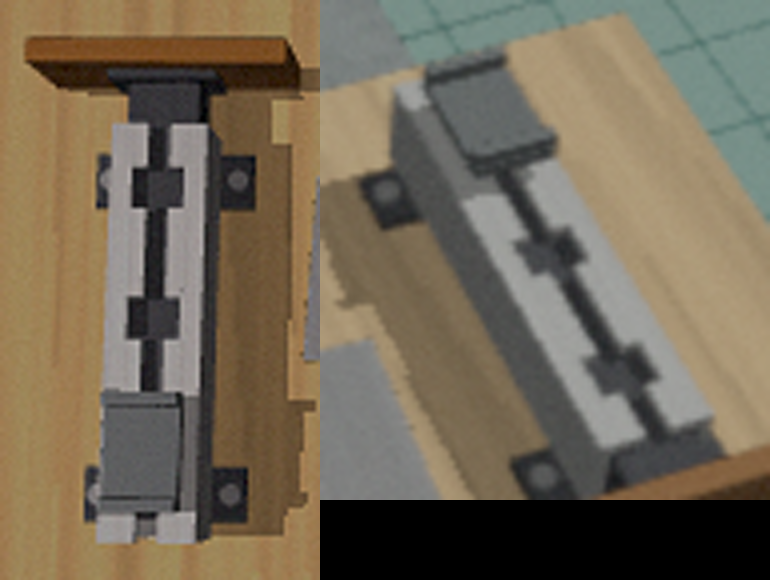

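In the crop, the windows are at top-view pixels (179.5,187) and (178.3,219.5), and the pad centre at (175.5,253). The two views together put the dish at about (488,176), with ±10 mm of slack along the sleeve.

Run:
```python
from h import *
arm.clamp(10)
O=[np.pi,0,-0.025]
arm.movep([488,176,130],O)
print(arm.get_time(),arm.get_tool_pos(),arm.get_ee_rot(),arm.get_wrist_force())
for z in (84,):arm.line_to([488,176,z],vel=80)
print(arm.get_wrist_force())
print(arm.line_to([488,176,70],vel=25,contact_N=15),arm.get_tool_pos(),arm.get_wrist_force(),arm.get_time())
cv2.imwrite("pics/s1.png",cv2.resize(arm.read_camera("scene")[80:260,220:420,::-1],None,fx=3,fy=3))
```

```text
4.6083 [488.36887609 175.27790948 129.95996765] [ 3.14145914e+00  4.31782191e-05 -2.61890173e-02] [ 0.11579476 -0.12075821  1.05123947]
[ 0.60359282  0.66163604 -0.91724278]
False [488.45083447 176.114448    70.24556103] [-0.03845486 -0.44508379  6.49153095] 6.0417
```

View pics/s1.png

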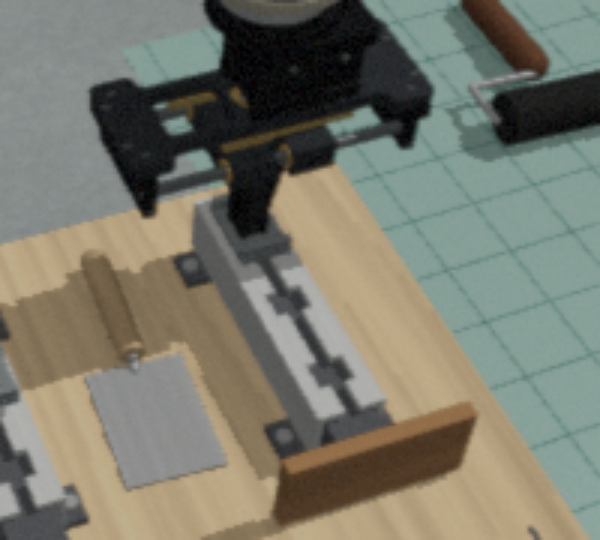

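The fingertip is in the dish at about (250,230) in this crop, and the 6.5 N reading matches a 7 mm press. I'll push out past the first hole, ease up, then push until it locks.

Run:
```python
from h import *
u=np.array([1,-0.02,0]); p=np.array([488,176,70.])
def rep(r):print(r,arm.get_tool_pos().round(1),arm.get_wrist_force().round(1),arm.get_time())
rep(arm.line_to(p+40*u,vel=40,contact_N=15))
rep(arm.line_to(p+40*u+[0,0,4.5],vel=20))
rep(arm.line_to(p+85*u+[0,0,4.5],vel=25,contact_N=8))
cv2.imwrite("pics/t2.png",cv2.resize(arm.read_camera("scene")[80:260,220:420,::-1],None,fx=3,fy=3))
```

```text
False [528.5 175.1  70.3] [ 0.2 -1.2  6.2] 7.2417
False [527.7 175.1  74.2] [ 0.9 -0.1  0.3] 7.6167
True [559.5 174.5  74.3] [-0.6 -0.9  4.5] 8.8167
```

View pics/t2.png

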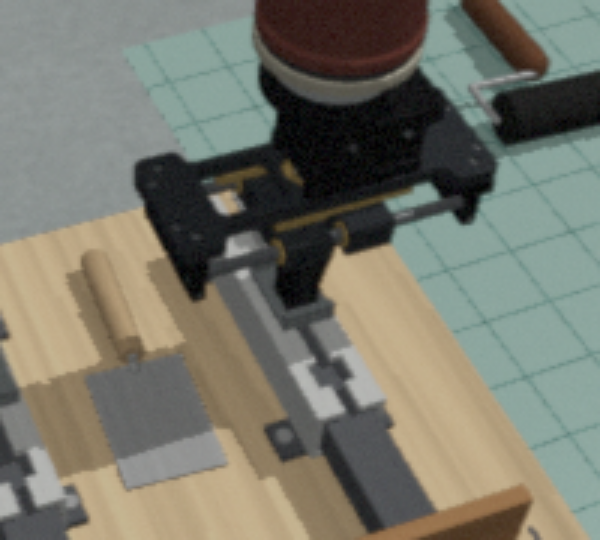

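The pad is now over the middle window, and the jump in upward force (Fz 4.5 N) says the button popped up. I'll lift straight up, retreat and check.

Run:
```python
from h import *
p=arm.get_tool_pos()
arm.line_to([p[0],p[1],120],vel=60)
arm.line_to([p[0],p[1],230],vel=150)
arm.movep([250,-560,260],[np.pi,0,0.3])
print(arm.get_wrist_force(),arm.get_time())
t=arm.read_camera("top")[:,:,::-1]; s=arm.read_camera("scene")[:,:,::-1]
o=np.zeros((580,770,3),np.uint8);o[:460,:440]=cv2.resize(t[60:290,130:350],None,fx=2,fy=2);o[:480,440:]=cv2.resize(s[130:290,260:370],None,fx=3,fy=3,interpolation=2)
cv2.imwrite("pics/f.png",o)
```

```text
[-0.39036438  0.06376449  0.36402048] 13.475
```

View pics/f.png

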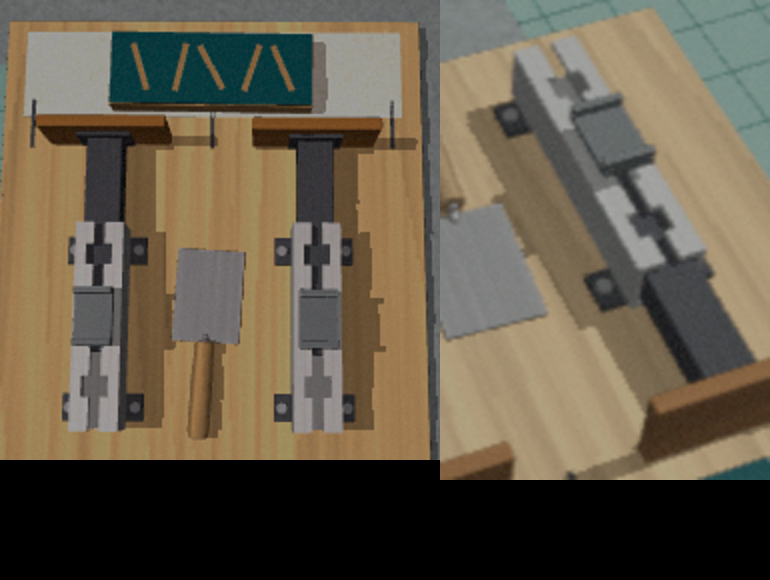

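Both pads (about (93,316) and (319,319) in the crop) sit over their middle windows and the bars are level. The 4.5 N upward force with the tip at 74.3 mm means the button had risen past the wall's 4.5 mm limit, so it is in the hole. The knife has not moved.

```bash
python3 -c "
from cell import arm
print(arm.finish_job())"
```

```text
the job is handed in; nothing more can be done
None
```

I drew the short stop out to the middle hole and its button popped up. Both bars looked level in the last picture, the other stop and the knife stayed where they were, and I handed the job in after about 13.5 s; no verdict came back.

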